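# Load the wire spool and hold the straightener flap open at the pointer

### The arm

A 6-joint arm with a two-finger parallel gripper is mounted at the origin on the work surface. World frame = base frame: x ahead of the robot, y to its left, z up, the work surface at z = 0. Lengths are in m, angles in rad, forces in N, time in s.
With the tool pointing down it reaches from about 0.275 to 0.75 m from the base axis. Payload 10.2 kg.
Tool frame: the origin (TCP) lies between the finger pads; the fingertips stand 11 mm ahead of it and the grasp point (between the pads) lies 8 mm behind it (r.nose_length is the distance from the TCP to the fingertips, in m); y points along the fingers, z is the direction in which the jaws open and shut, and the axes are right-handed (so a half turn about y gives the same grasp; the last joint's range is limited). The gripper opens to 85 mm and grips with 20 to 120 N. Pads are 22 mm wide; open, the fingers measure 114 mm over their backs; the gripper's body (76 mm by 85 mm) begins 54 mm behind the grasp point. The pads swing forward as they close: fully open they stand 13 mm farther back than shut.
Start: joints at [-1.452, 0.313, 1.498, -0, 1.331, -0.223], TCP at [0.176, -0.495, 0.242] pointing down, gripper open.
Joint ranges: [-2.94, 2.94], [-0.97, 2.17], [0.19, 2.56], [-1.23, 4.37], [0.02, 3.11], [-2.88, 2.88]. Speed limits (rad/s): [2.39, 2.39, 3.01, 3.14, 3.14, 3.14].

### API

Orientations are given as a unit quaternion [w, x, y, z].
In Python, from plant import r gives the robot as it stands.
- The arm moves only by the shell command python3 -m pendant 'ROWS'. ROWS is JSON, a list that holds one entry, the list of rows, each a list of 5 numbers: the shift along the tool's x, y, z in m, then the turn about the tool's y in degrees, then the closure, from 0 (fully open) to 1 (shut). In form: [[[tx, ty, tz, spin, gripper], ...]]. A call has 1 to 10 rows; each row shifts and turns the pose as measured when the row begins, along the tool's axes as they then stand; what a row does not reach is not made up. A row lasts 1/10 s, in which the tool goes at most 50 mm and 8.59 degrees, less where a joint would pass 70% of its speed; a pose out of reach is approached as far as the arm can. A call is refused whole if a number of a shift passes 0.05 or a number of a turn 8.59, either way. A call with a gripper value outside its range is refused whole. The fingers move at their own pace and stop on an object; the grip force is fixed at half the most. Time passes only in rows, so rows that do not move let the fingers close. It gives the time, the measured TCP pose, the force and the opening at its end, in the units of the state.
- r.state(): the state, without advancing time (a new reading comes with each control period).
- r.camera(name): name is "scene" or "top" or "wrist"; returns a dict with "color" (384x512x3 uint8, red, green, blue), "range_z" (384x512 float32, m along the optical axis (not along the pixel's ray), 0 where there is no reading), "mtx" (3x3 intrinsics, pixels), "D" ([k1, k2, p1, p2, k3] as OpenCV has them; the pictures are not rectified), "R" (3x3) and "t" (3): a world point X has camera coordinates R X + t. Camera axes: x right, y down, z forward; pixel columns grow to the right and rows downward; lengths in m; the calibration is good to about 2 mm. A picture is of the moment at which its call begins.
- r.job_done(): hands the job in, once; it reports no verdict.
Trained networks look in the newest picture that a camera, given by its name, has taken for a name from the list of things; names that differ only in an ending like _2 or _b are one class to them, and where a whole thing is asked for, a point or a joint stands for the part that bears it (a point fixed in the world has none). Each returns a list of dicts, best first, with "p" (0 to 1); they miss things now and then, are a little off and sometimes report something else, mostly with a low value. They report only what shows in the picture. A call takes as long as a camera call. They do not tell look-alikes from the thing itself.
- r.search_frame(thing, camera): "centre" ([column, row] in pixels, amid what is visible of it).
The state is a dict: "time_s": time; "q": joint angles; "qvel": joint speeds; "joint_torque": joint torques, N m; "position": TCP position; "ee_rot": TCP orientation; "contact_force": force on the tool from outside, world axes, zero at the start; "moment": the same for the moment, N m; "finger_gap": finger opening in m.
Only numpy, scipy, OpenCV 4.12 (cv2) and the standard library are available. Lean on these libraries where they do the work, as an engineer would, in place of code of your own. Each camera call takes 0.05 s, during which the arm holds its last target.

### The job

Put the spool of copper wire (the one with orange flanges) on the upright steel spindle, all the way down on its seat, and let go of it. Then lift the metal flap of the green wire straightener by its black knob until the flap lies parallel to the red pointer beside it, and finish while still holding it still there so that the wire could be threaded: the flap has no stay and falls shut when released. Leave the red pointer, the other spool and everything else on the bench where they are.

Things in the scene. Friction and masses are not known exactly. Their poses are not given: they have to be found in the camera images.
- spool_copper_center (a point): centre (half-way up, on the axis) of the loose copper-wire spool with orange plastic flanges: 40 mm tall, flanges 54 mm across and 5 mm thick at top and bottom, wound wire 50 mm across between them, a bore 21 mm wide right through. It stands upright on the bench, its z axis along the bore; 0.12 to 0.24 kg. Can be gripped across the flanges from above.
- spindle_seat (a point): on the axis of the fixed spindle stand, at the top face of its brass seat (52 mm across), 20 mm above the bench, where the underside of the spool comes to rest; z up. The dark round foot is 84 mm across. The steel spindle, 16 mm thick, rises 50 mm above this point; its top 8 mm taper to 6 mm.
- spindle_tip (a point): top of the spindle, 70 mm above the bench.
- flap (a joint): angle of the flap of the wire straightener, rad: 0 lying flat and shut (as it starts), growing as its knob end goes up, stop at 1.4. Swings freely and falls shut by its own weight (0.3 to 0.55 kg). The flap is a metal plate 109 x 100 x 5 mm, from 6 to 115 mm from the hinge line.
- flap_knob (a point): centre of the black knob at the flap's free end: a cylinder 22 mm thick, 30 mm long, lying along the hinge line, on an 11 mm stem; 140 mm from the hinge line, 50 mm above the bench when shut, free space below and at both ends. Pinched on its flat ends from above it turns between the fingers. Axes turn with the flap: x from knob to hinge, y along the hinge line, z out of the upper face.
- flap_hinge (a point): point on the flap's hinge line in line with the knob, 50 mm above the bench, fixed; same axes as the knob when the flap is shut: x from knob to hinge, y along the hinge line, z up. The knob at angle a is 140 mm*cos(a) from here towards -x and 140 mm*sin(a) up.
- pointer (a joint): angle of the red pointer, rad, on the same scale as joint flap (0 level, growing upward): the angle wanted of the flap, 0.65 to 1.1. Stiff; it stays where it is unless pushed.
- pointer_tip (a point): free end of the red pointer, a bar 95 mm long, 10 mm wide, turning about the flap's hinge line, 76 mm to the -y side (hinge axes) of the middle of the flap, in front of a round white dial 92 mm across. x axis: from tip to pivot.
- spool_silver_center (a point): centre of the other spool (white flanges, silver wire), same sizes; leave it alone.
- screwdriver_mark (a point): screwdriver with blue handle, 170 mm, lying; bystander.
- hammer_mark (a point): small hammer with light wooden handle, 220 mm, lying; bystander.
- brush_mark (a point): bench brush, 160 mm, lying; bystander.
- dowel_mark (a point): centre of a short wooden dowel standing upright, 26 mm thick, 50 mm tall; bystander.
- jar_mark (a point): centre of an amber glass jar, 52 mm across, 60 mm tall; bystander.
- cork_block_mark (a point): centre of a cork block, 70 x 40 x 28 mm; bystander.
Things that resemble listed ones, but are neither listed nor needed, are in the scene too. Leave any yellow look-alike of the part that bears spool_copper_center alone.

How it is judged:
On the way, in this order (a step that is already met when the one before it is completed fails the run):
1. the copper-wire spool is down on the spindle's seat, upright, and let go (horizontal distance between spool_copper_center and spindle_seat below 0.006 m and z of spool_copper_center in the frame of spindle_seat between 0.016 and 0.024 m and angle between spool_copper_center's own z axis and vertical below 0.12 rad and contact force between the fingers and spool_copper below 0.1 N), for 0.3 s.
2. the flap is held by the fingers parallel to the red pointer, still (angle between the x axis of flap_knob and the x axis of pointer_tip, either way round below 0.09 rad and value of joint flap above 0.4 rad and velocity of joint flap between -0.06 and 0.06 rad/s and contact force between the fingers and flap above 0.5 N and contact force between flap and spool_copper below 0.2 N), for 0.3 s.
At the end, for the whole second after the job is handed in: Copper spool on the spindle: within 6 mm of its axis, within 4 mm of seated, upright within 0.12 rad, let go. Flap within 0.09 rad (5 degrees) of the red pointer, still (under 0.06 rad/s), borne by the fingers (over 0.5 N), not leaning on the spool (all of step 1 and all of step 2); the arm keeps its last pose, push and grip.
It fails at once if the red pointer is pushed away (its tip moved over 6 mm) (distance of pointer_tip from where it was at the start of the episode above 0.006 m).
It fails at once if the other spool is disturbed (moved over 30 mm) (distance of spool_silver_center from where it was at the start of the episode above 0.03 m).
It fails at once if another thing on the bench is disturbed (moved over 30 mm) (distance of any of screwdriver_mark, hammer_mark, brush_mark, dowel_mark, jar_mark, cork_block_mark from where it was at the start of the episode above 0.03 m).
It also fails if it takes over 56 s, if anything falls off the work surface, if the arm or the gripper's body presses on something with over 40 N, if the wrist force passes 120 N, or if a joint passes its speed limit or range.

## Working session

There is one attempt and no reset: what is moved stays moved. The work goes in short steps, Python scripts to look and compute and a shell command to move; the robot and the scene stay as the last step left them, time stands still between calls to the robot, and variables do not carry over. Pictures are saved under pics/ and viewed, and the job is handed in when it is done.

```bash
ls; mkdir -p pics
python3 - <<'E'
from plant import r
import cv2,numpy as np
s=r.state()
print({k:np.round(v,4).tolist() for k,v in s.items()}, r.nose_length)
for n in("scene","top"):
    c=r.camera(n)
    cv2.imwrite(f"pics/{n}0.png",cv2.resize(c["color"][:,:,::-1],(800,600),interpolation=cv2.INTER_CUBIC))
    np.savez(f"{n}0.npz",**c)
    print(n,c["mtx"],c["D"],c["R"],c["t"])
    for t in("spool_copper_center","spindle_tip","spindle_seat","flap_knob","flap_hinge","pointer_tip","spool_silver_center"):
        print(t,[(np.round(d["centre"]).tolist(),round(d["p"],2)) for d in r.search_frame(t,n)][:4])
print(r.state()["time_s"])
E
```

```text
pics
{'time_s': 0.0, 'q': [-1.4524, 0.3134, 1.4984, 0.0, 1.331, -0.2234], 'qvel': [0.0002, -0.0003, -0.0013, 0.0005, -0.0007, 0.0005], 'joint_torque': [0.0001, -41.2266, -25.9741, -0.0002, 0.0041, -0.0], 'position': [0.1759, -0.4944, 0.2418], 'ee_rot': [0.1203, -0.1202, 0.6972, -0.6964], 'contact_force': [0.2844, 0.3939, -0.1309], 'moment': [-0.0072, 0.0125, -0.0115], 'finger_gap': 0.0855} 0.011
scene [[395.9820063    0.         258.47545713]
 [  0.         395.9820063  195.90327349]
 [  0.           0.           1.        ]] [-0.0359993  0.         0.         0.         0.       ] [[ 0.59165455  0.80610825  0.01159243]
 [ 0.676424   -0.48854491 -0.55115736]
 [-0.43862908  0.33393615 -0.83432079]] [-0.25693442 -0.37358351  1.27008988]
spool_copper_center [([400.0, 181.0], 0.94), ([378.0, 152.0], 0.69)]
spindle_tip [([301.0, 185.0], 0.65)]
spindle_seat [([302.0, 188.0], 0.92)]
flap_knob [([211.0, 263.0], 0.68)]
flap_hinge [([208.0, 276.0], 0.75), ([306.0, 188.0], 0.34)]
pointer_tip [([190.0, 290.0], 0.71), ([304.0, 186.0], 0.47)]
spool_silver_center [([330.0, 116.0], 0.8)]
top [[430.17753953   0.         255.66556475]
 [  0.         430.17753953 195.30721259]
 [  0.           0.           1.        ]] [-0.12316385  0.          0.          0.          0.        ] [[ 0.03258473 -0.99944983 -0.00618568]
 [-0.97788939 -0.03060146 -0.20687166]
 [ 0.20656856  0.01278977 -0.97834853]] [-0.10031002  0.57863903  1.05669493]
spool_copper_center [([129.0, 151.0], 0.77), ([122.0, 188.0], 0.68)]
spindle_tip [([207.0, 207.0], 0.62)]
spindle_seat [([206.0, 207.0], 0.85), ([280.0, 134.0], 0.65)]
flap_knob [([327.0, 187.0], 0.66)]
flap_hinge [([329.0, 181.0], 0.97), ([206.0, 205.0], 0.59)]
pointer_tip []
spool_silver_center [([123.0, 252.0], 0.55)]
0.8
```

View pics/scene0.png

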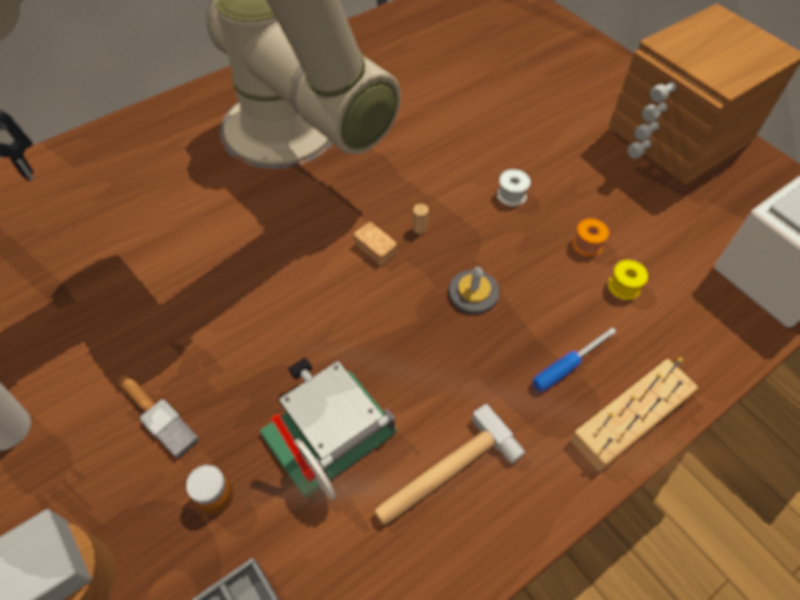

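View pics/top0.png

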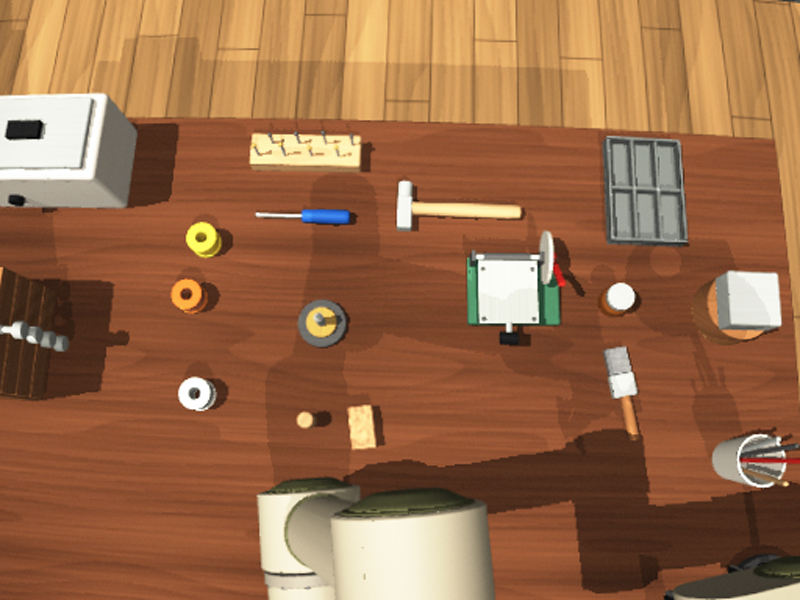

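The scene picture (800x600) shows the candidates for the copper spool: orange flanges at (591,237), a yellow look-alike at (628,280) and the silver/white spool at (513,187). The spindle is at (474,288), the knob at (300,368) and the red pointer at (290,448). By the description I choose the orange one, and I'll check it in a crop and localise everything.

```bash
cat > h.py <<'E'
import numpy as np,cv2
def load(n): return dict(np.load(n))
def cloud(c):
    h,w=c["range_z"].shape
    u,v=np.meshgrid(np.arange(w),np.arange(h))
    p=cv2.undistortPoints(np.stack([u,v],-1).reshape(-1,1,2).astype(np.float64),c["mtx"],c["D"]).reshape(h,w,2)
    z=c["range_z"].astype(float)
    X=np.dstack([p[...,0]*z,p[...,1]*z,z])
    W=(X-c["t"])@c["R"]
    W[z==0]=np.nan
    return W
def ray(c,uv):
    p=cv2.undistortPoints(np.array(uv,float).reshape(-1,1,2),c["mtx"],c["D"]).reshape(-1,2)
    d=np.c_[p,np.ones(len(p))]@c["R"]; o=-c["R"].T@c["t"]
    return o,d
def onz(c,uv,z):
    o,d=ray(c,uv); return o+d*((z-o[2])/d[:,2:3])
def proj(c,X):
    return cv2.projectPoints(np.array(X,float).reshape(-1,1,3),cv2.Rodrigues(c["R"])[0],c["t"],c["mtx"],c["D"])[0].reshape(-1,2)
def hsv(c): return cv2.cvtColor(c["color"],cv2.COLOR_RGB2HSV)
E
python3 - <<'E'
from h import *
for n in("scene","top"):
    c=load(n+"0.npz");W=cloud(c);H=hsv(c)
    # spools: top points height 0.033-0.047, saturate colors
    h,s,v=H[...,0],H[...,1],H[...,2]
    for nm,m in(("orange",(h>8)&(h<20)&(s>200)&(v>180)),("yellow",(h>24)&(h<34)&(s>200)&(v>150)),("red",((h<4)|(h>176))&(s>200)&(v>120))):
        k,l,st,ce=cv2.connectedComponentsWithStats(m.astype(np.uint8))
        for i in range(1,k):
            if st[i,4]<20: continue
            P=W[l==i]; P=P[~np.isnan(P[:,0])]
            top=P[P[:,2]>np.percentile(P[:,2],95)-0.006]
            print(n,nm,st[i],np.round(np.nanmedian(P,0),4),"zmax",np.round(np.percentile(P[:,2],[5,95]),4),"topbb",np.round((top.min(0)+top.max(0))/2,4),np.round(np.ptp(top,axis=0),4))
c=load("scene0.npz");a=c["color"][90:230,260:440,::-1]
b=c["color"][215:320,155:265,::-1]
cv2.imwrite("pics/crop_a.png",cv2.resize(a,(720,560),interpolation=cv2.INTER_CUBIC))
cv2.imwrite("pics/crop_b.png",cv2.resize(b,(616,588),interpolation=cv2.INTER_CUBIC))
E
```

```text
scene orange [369 140  21  15 220] [0.5945 0.2907 0.0388] zmax [-0.0011  0.0414] topbb [0.5969 0.2873 0.0389] [0.0514 0.0541 0.0066]
scene yellow [393 166  22  19 290] [0.6982 0.2726 0.0389] zmax [-0.0004  0.0424] topbb [0.6984 0.2691 0.04  ] [0.0514 0.0514 0.007 ]
scene red [175 267  25  39 152] [ 0.6501 -0.3379  0.0856] zmax [0.0589 0.1182] topbb [ 0.6213 -0.3378  0.1175] [0.0093 0.0069 0.0099]
top red [354 169   8  14  59] [ 0.6331 -0.3381  0.1024] zmax [0.0005 0.1225] topbb [ 0.6161 -0.3372  0.1218] [0.0114 0.0085 0.0094]
top red [475 293  37   4  76] [ 0.3398 -0.6808  0.1179] zmax [0.0462 0.1692] topbb [ 0.3396 -0.6877  0.1683] [0.007  0.004  0.0073]
```

Run:
```python
from h import *
# orientation of the spindle & flap via depth
for n,(u,v),R in(("scene",(303,185),30),("top",(206,206),28)):
    c=load(n+"0.npz");W=cloud(c)
    P=W[v-R:v+R,u-R:u+R].reshape(-1,3);P=P[~np.isnan(P[:,0])]
    for lo,hi in((.004,.015),(.016,.025),(.03,.06),(.06,.08)):
        q=P[(P[:,2]>lo)&(P[:,2]<hi)]
        if len(q):print(n,lo,hi,len(q),np.round(q.mean(0),4),"bb",np.round((q.min(0)+q.max(0))/2,4),np.round(np.ptp(q,axis=0),4))
```

```text
scene 0.004 0.015 424 [0.5637 0.0491 0.0113] bb [0.5633 0.0755 0.0095] [0.2054 0.2208 0.011 ]
scene 0.016 0.025 220 [0.5615 0.0506 0.0203] bb [0.5632 0.054  0.0204] [0.0624 0.0528 0.0088]
scene 0.03 0.06 43 [0.5616 0.0488 0.0455] bb [0.5595 0.0508 0.0448] [0.0143 0.0132 0.0294]
scene 0.06 0.08 31 [0.5598 0.0519 0.0648] bb [0.5591 0.0536 0.0662] [0.0137 0.015  0.0118]
top 0.004 0.015 621 [0.5569 0.0555 0.0092] bb [0.5623 0.0551 0.0095] [0.1556 0.1569 0.011 ]
top 0.016 0.025 290 [0.5548 0.0529 0.0204] bb [0.5558 0.0538 0.0205] [0.0789 0.0812 0.009 ]
top 0.03 0.06 16 [0.5526 0.0498 0.0465] bb [0.5544 0.0513 0.0451] [0.0113 0.0111 0.0298]
top 0.06 0.08 31 [0.556  0.0536 0.0656] bb [0.5566 0.0539 0.0662] [0.0155 0.0156 0.0116]
```

View pics/crop_a.png

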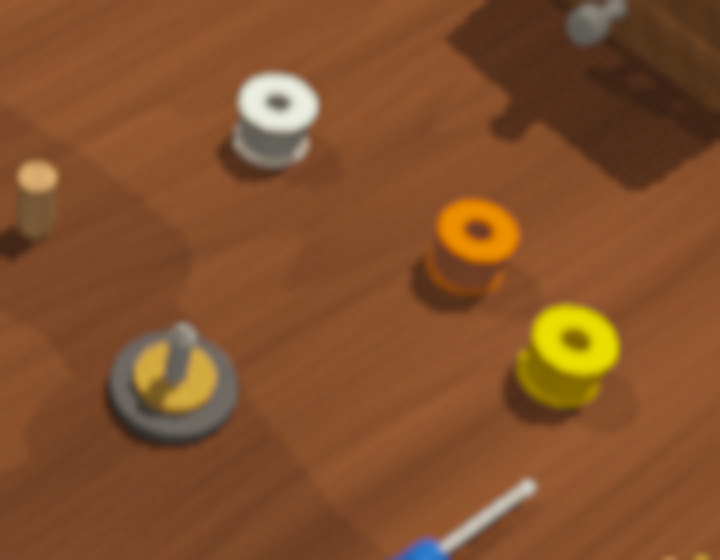

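View pics/crop_b.png

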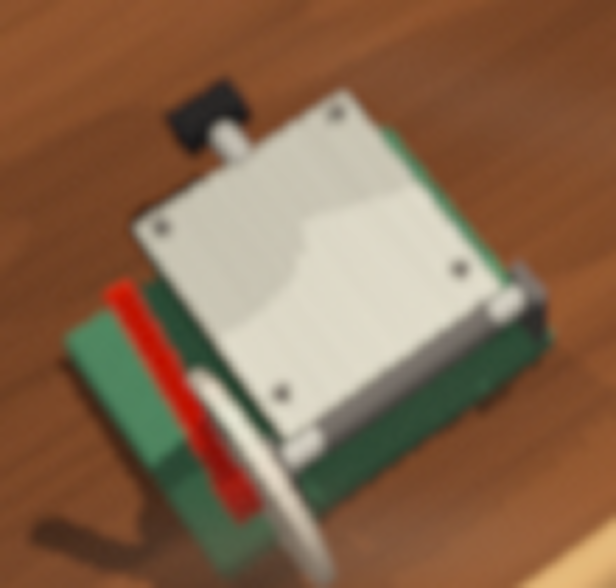

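Run:
```python
from h import *
# flap/pointer/knob
for n in("scene","top"):
    c=load(n+"0.npz");W=cloud(c);H=hsv(c);h,s,v=H[...,0],H[...,1],H[...,2]
    box=(W[...,0]>.45)&(W[...,0]<.75)&(W[...,1]>-.38)&(W[...,1]<-.12)
    m=box&(v<50)&(W[...,2]>.03)&(W[...,0]<.56)
    k=W[m]; print(n,"knob",len(k),k.mean(0).round(4),((k.min(0)+k.max(0))/2).round(4),np.ptp(k,axis=0).round(4))
    m=box&(s<50)&(v>140)&(W[...,2]>.045)&(W[...,2]<.062)&(W[...,1]>-.31)
    k=W[m]; print(n,"flap",len(k),np.median(k,0).round(4),cv2.minAreaRect(k[:,:2].astype(np.float32)))
    m=box&((h<4)|(h>176))&(s>190)&(v>100)&(W[...,2]>.045)
    k=W[m]; mu=k.mean(0);U,S,V=np.linalg.svd(k-mu); d=V[0]
    print(n,"pointer",len(k),mu.round(4),d.round(4),S.round(4),"angle",np.degrees(np.arctan2(abs(d[2]),np.hypot(d[0],d[1]))).round(2), k[k[:,2].argmin()].round(4),k[k[:,2].argmax()].round(4))
# orange spool in top with looser thresholds
c=load("top0.npz");W=cloud(c)
for nm,(a,b) in dict(orange=(.595,.289),yellow=(.698,.27),silver=(.43,.26)).items():
  for n in("scene","top"):
    c=load(n+"0.npz");W=cloud(c)
    m=(np.hypot(W[...,0]-a,W[...,1]-b)<.045)&(W[...,2]>.035)&(W[...,2]<.047)
    k=W[m];print(n,nm,len(k),np.median(c["color"][m],0),k.mean(0).round(4),((k.min(0)+k.max(0))/2).round(4),cv2.minEnclosingCircle(k[:,:2].astype(np.float32)))
```

```text
scene knob 65 [ 0.5398 -0.267   0.0591] [ 0.5397 -0.2664  0.0569] [0.0129 0.0263 0.0125]
scene flap 2133 [ 0.6198 -0.2626  0.0531] ((0.6125110983848572, -0.2599209249019623), (0.1360030174255371, 0.10353884100914001), 1.5612159967422485)
scene pointer 156 [ 0.6511 -0.3378  0.0856] [ 7.063e-01 -3.000e-04 -7.079e-01] [0.3565 0.0265 0.0236] angle 45.06 [ 0.6839 -0.3384  0.0541] [ 0.617  -0.3413  0.1224]
top knob 89 [ 0.5321 -0.264   0.0594] [ 0.5323 -0.2639  0.0578] [0.0182 0.0294 0.0144]
top flap 1551 [ 0.6141 -0.2604  0.0536] ((0.6098525524139404, -0.2615711987018585), (0.13284742832183838, 0.10281350463628769), 3.0279088020324707)
top pointer 53 [ 0.6313 -0.3371  0.1044] [-0.6957  0.0202  0.7181] [0.1495 0.0205 0.0102] angle 45.89 [ 0.663  -0.3396  0.0717] [ 0.6141 -0.3342  0.1264]
scene orange 198 [230. 136.   0.] [0.5976 0.2858 0.039 ] [0.5969 0.2873 0.0389] ((0.5976296067237854, 0.2869614064693451), 0.02752351388335228)
top orange 272 [253. 174.  67.] [0.5943 0.2868 0.0413] [0.5948 0.2868 0.0408] ((0.5941303372383118, 0.2869082987308502), 0.02781323716044426)
scene yellow 234 [229. 215.   0.] [0.6989 0.2693 0.0394] [0.6984 0.2691 0.0393] ((0.6989291310310364, 0.27029380202293396), 0.027313822880387306)
top yellow 240 [254. 253.  98.] [0.6978 0.271  0.0412] [0.6987 0.2724 0.0414] ((0.6984788179397583, 0.270969033241272), 0.02787470817565918)
scene silver 179 [226. 228. 213.] [0.4285 0.2559 0.0388] [0.4278 0.2566 0.0394] ((0.42632246017456055, 0.2560105323791504), 0.028056509792804718)
top silver 293 [254. 254. 254.] [0.4255 0.257  0.0415] [0.4261 0.2578 0.0413] ((0.4263671338558197, 0.25742107629776), 0.028008142486214638)
```

The crop (720x560) confirms the choice: orange flanges with copper-brown winding at (472,240), the yellow one at (568,350), white at (278,115). In the second crop the flap is shut, with the knob at (210,115) and the red pointer running from (120,290) to (240,510), about 45°. Next I'll work out the tool axes.

```bash
cat >> h.py <<'E'
from scipy.spatial.transform import Rotation as Ro
def tool(s=None):
    from plant import r
    s=s or r.state(); q=s["ee_rot"]
    return np.array(s["position"]),Ro.from_quat([q[1],q[2],q[3],q[0]]).as_matrix(),s
def plan(target,jaw=None):
    p,R,s=tool()
    d=R.T@(np.array(target)-p)
    print("t",round(float(s["time_s"]),2),"pos",p.round(4),"gap",round(float(s["finger_gap"]),4),"F",np.round(s["contact_force"],2))
    print("tool delta",d.round(4),"dist",np.linalg.norm(d).round(4),"yaxis",R[:,1].round(4),"zaxis",R[:,2].round(4),"jawangle deg",np.degrees(np.arctan2(R[1,2],R[0,2])).round(2))
E
python3 - <<'E'
from h import *
plan([.596,.287,.18])
E
```

```text
t 0.8 pos [ 0.176  -0.4946  0.2423] gap 0.0857 F [-0.29 -0.81  0.51]
tool delta [-0.6577  0.0623 -0.5956] dist 0.8895 yaxis [ 0.  0. -1.] zaxis [ 0.3352 -0.9422  0.    ] jawangle deg -70.42
```

```bash
python3 -m pendant '[[[0,0,0,6.5,0],[0,0,0,6.5,0],[0,0,0,6.5,0]]]'
python3 - <<'E'
from h import *
plan([.596,.287,.18])
E
```

```text
time_s: 1.1
position: [0.1759, -0.4947, 0.2423]
ee_rot: [-0.003, 0.003, 0.707, -0.707]
contact_force: [-0.4, -0.1, -0.0]
finger_gap: 0.0856
t 1.1 pos [ 0.1759 -0.4947  0.2423] gap 0.0856 F [-0.36 -0.07 -0.01]
tool delta [-0.4128  0.0623 -0.7855] dist 0.8896 yaxis [-0.  0. -1.] zaxis [-0.0093 -1.     -0.    ] jawangle deg -90.53
```

```bash
python3 -m pendant '[[[-0.023,0,-0.044,0,0],[-0.023,0,-0.044,0,0],[-0.023,0,-0.044,0,0],[-0.023,0,-0.044,0,0],[-0.023,0,-0.044,0,0],[-0.023,0,-0.044,0,0],[-0.023,0,-0.044,0,0],[-0.023,0,-0.044,0,0],[-0.023,0,-0.044,0,0],[-0.023,0,-0.044,0,0]]]'
python3 - <<'E'
from h import *
plan([.596,.287,.18])
E
```

```text
time_s: 2.1
position: [0.4124, -0.0554, 0.2423]
ee_rot: [0.007, -0.01, -0.706, 0.708]
contact_force: [1.4, 0.1, -0.0]
finger_gap: 0.0853
t 2.1 pos [ 0.4124 -0.0554  0.2423] gap 0.0853 F [ 1.43  0.14 -0.  ]
tool delta [-0.1751  0.062  -0.3469] dist 0.3935 yaxis [ 0.0041 -0.0033 -1.    ] zaxis [-0.0239 -0.9997  0.0032] jawangle deg -91.37
```

```bash
python3 -m pendant '[[[-0.022,0.006,-0.043,0,0],[-0.022,0.006,-0.043,0,0],[-0.022,0.006,-0.043,0,0],[-0.022,0.006,-0.043,0,0],[-0.022,0.006,-0.043,0,0],[-0.022,0.006,-0.043,0,0],[-0.022,0.006,-0.043,0,0],[-0.021,0.006,-0.042,0,0],[0,0,0,0,0],[0,0,0,0,0]]]'
python3 - <<'E'
from h import *
from plant import r
plan([.596,.287,.05])
c=r.camera("wrist");np.savez("w1.npz",**c)
cv2.imwrite("pics/w1.png",cv2.resize(c["color"][:,:,::-1],(768,576),interpolation=cv2.INTER_CUBIC))
W=cloud(c)
m=(np.hypot(W[...,0]-.596,W[...,1]-.287)<.045)&(W[...,2]>.033)&(W[...,2]<.047)
k=W[m];print(len(k),np.median(c["color"][m],0),k.mean(0).round(4),cv2.minEnclosingCircle(k[:,:2].astype(np.float32)))
E
```

```text
time_s: 3.1
position: [0.5984, 0.2998, 0.1907]
ee_rot: [0.004, -0.008, -0.705, 0.709]
contact_force: [-0.1, -0.5, -0.4]
finger_gap: 0.0857
t 3.1 pos [0.5984 0.2998 0.1907] gap 0.0857 F [-0.08 -0.48 -0.39]
tool delta [0.0031 0.1408 0.0121] dist 0.1413 yaxis [ 0.0063 -0.0052 -1.    ] zaxis [-0.0165 -0.9999  0.0051] jawangle deg -90.95
2175 [255. 206.  78.] [0.5947 0.2887 0.0394] ((0.593695878982544, 0.28857123851776123), 0.027108661830425262)
```

View pics/w1.png

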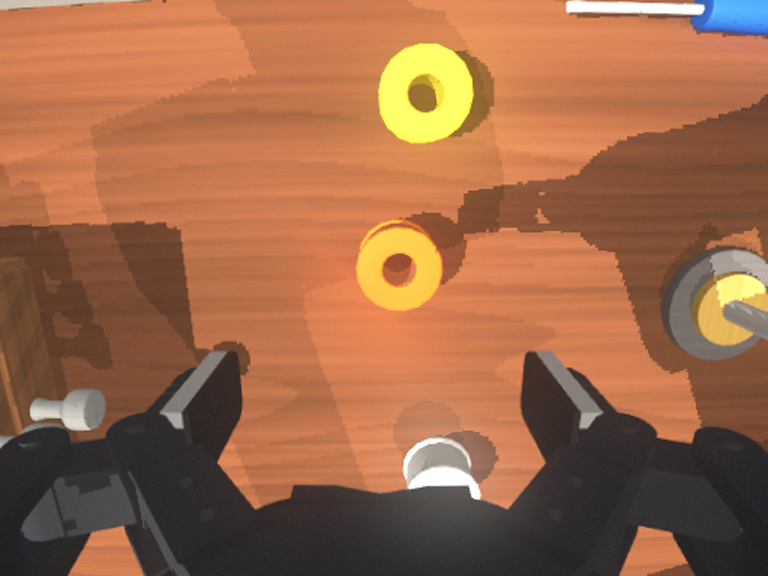

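The wrist picture shows the orange spool at (399,266) midway between the fingers, with yellow at (425,92) and white at (440,465), both clear of the fingers' path. The spool is at about (0.595, 0.288). I'll descend in two stages.

```bash
python3 -m pendant '[[[0.002,0.03,0.006,0,0],[0.001,0.03,0.005,0,0],[0,0.03,0,0,0],[0,0.025,0,0,0],[0,0,0,0,0]]]'
python3 - <<'E'
from h import *
plan([.595,.288,.016])
E
```

```text
time_s: 3.65
position: [0.5959, 0.2821, 0.0775]
ee_rot: [0.004, -0.012, -0.706, 0.708]
contact_force: [0.1, 0.6, 0.3]
finger_gap: 0.085
t 3.65 pos [0.5959 0.2821 0.0775] gap 0.085 F [0.11 0.58 0.28]
tool delta [ 0.0018  0.0614 -0.006 ] dist 0.0618 yaxis [ 0.0121 -0.0039 -0.9999] zaxis [-0.0228 -0.9997  0.0036] jawangle deg -91.3
```

```bash
python3 -m pendant '[[[0.002,0.015,-0.006,0,0],[0,0.015,0,0,0],[0,0.015,0,0,0],[0,0.014,0,0,0],[0,0,0,0,0]]]'
python3 - <<'E'
from h import *
plan([.595,.288,.016])
E
```

```text
time_s: 4.15
position: [0.5964, 0.2875, 0.0185]
ee_rot: [0.002, -0.015, -0.706, 0.708]
contact_force: [0.1, -0.0, -0.1]
finger_gap: 0.0855
t 4.15 pos [0.5964 0.2875 0.0185] gap 0.0855 F [ 0.15 -0.04 -0.06]
tool delta [ 0.0014  0.0025 -0.0004] dist 0.0029 yaxis [ 0.0178 -0.0023 -0.9998] zaxis [-0.0245 -0.9997  0.0019] jawangle deg -91.4
```

```bash
python3 -m pendant '[[[0.0015,0.001,0,0,0.2],[0,0,0,0,0.4],[0,0,0,0,1],[0,0,0,0,1],[0,0,0,0,1],[0,0,0,0,1]]]'; python3 -m pendant '[[[0,0,0,0,1],[0,-0.005,0,0,1],[0,-0.01,0,0,1],[0,-0.02,0,0,1],[0,-0.02,0,0,1],[0,-0.02,0,0,1],[0,-0.02,0,0,1],[0,0,0,0,1]]]'
python3 - <<'E'
from h import *
from plant import r
plan([.558,.053,.13])
for n in ("wrist","scene","top"):
    c=r.camera(n);np.savez(n+"2.npz",**c)
    if n!="top":cv2.imwrite(f"pics/{n}2.png",cv2.resize(c["color"][:,:,::-1],(768,576),interpolation=cv2.INTER_CUBIC))
E
```

```text
time_s: 4.75
position: [0.5956, 0.288, 0.0194]
ee_rot: [0.001, -0.016, -0.707, 0.707]
contact_force: [-0.9, -0.8, -1.7]
finger_gap: 0.0512
time_s: 5.55
position: [0.5937, 0.2881, 0.1217]
ee_rot: [0.001, -0.016, -0.707, 0.707]
contact_force: [0.2, -0.9, -1.4]
finger_gap: 0.0511
t 5.55 pos [0.5937 0.2881 0.1217] gap 0.0511 F [ 0.2  -0.85 -1.38]
tool delta [ 0.0298 -0.0088  0.2359] dist 0.238 yaxis [ 0.0222 -0.0011 -0.9998] zaxis [-2.420e-02 -9.997e-01  5.000e-04] jawangle deg -91.39
```

View pics/wrist2.png

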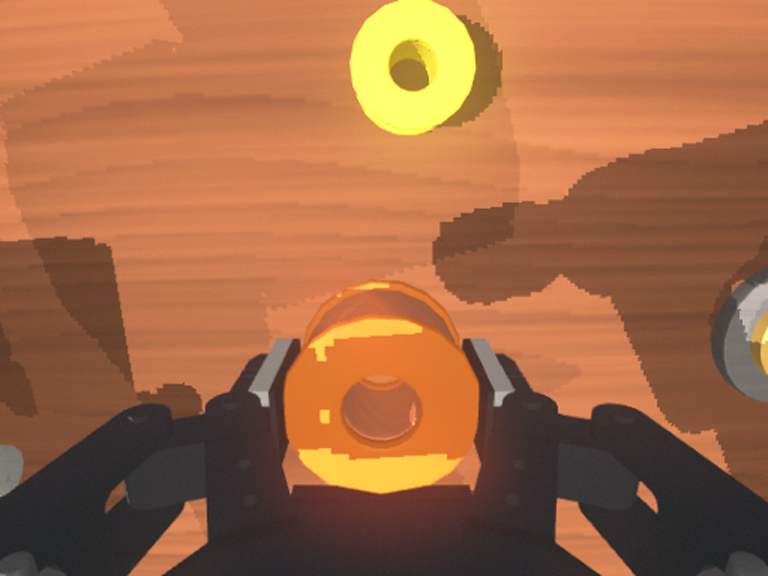

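View pics/scene2.png

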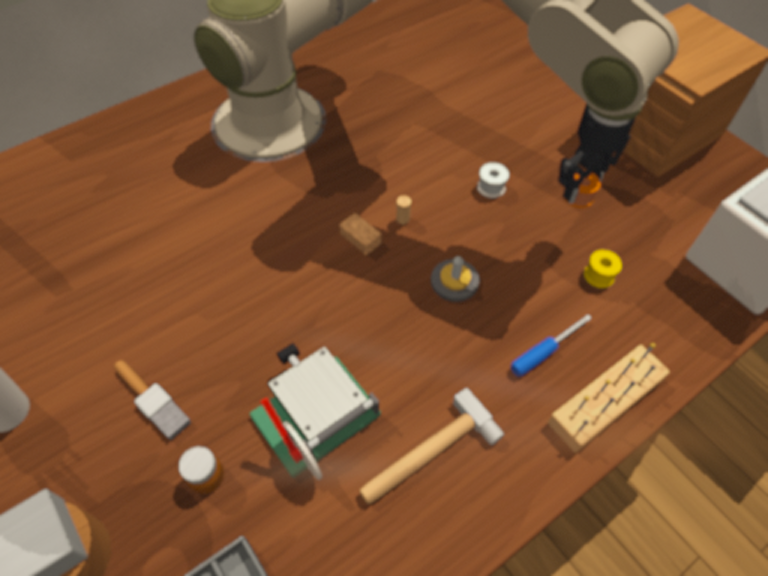

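The wrist picture shows the orange spool between the pads, top flange centred at (382,405), and the scene picture shows it lifted at (590,185) with the neighbours untouched. Now I'll measure where it sits in the hand.

```bash
cat > inhand.py <<'E'
from h import *
def inhand(c,p,R,col=(5,30)):
    W=cloud(c);H=hsv(c)
    T=(W-p)@R   # tool coords
    m=(H[...,0]>col[0])&(H[...,0]<col[1])&(H[...,1]>120)&(np.abs(T[...,0])<.045)&(np.abs(T[...,2])<.03)&(np.abs(T[...,1])<.06)
    k=T[m]; top=np.percentile(k[:,1],8)
    q=k[np.abs(k[:,1]-top)<.004]
    A=np.c_[q[:,0],q[:,2],np.ones(len(q))];co=np.linalg.lstsq(A,q[:,1],rcond=None)[0]
    print("top n",len(q),"tool y of top",top.round(4),"plane slope(x,z)",co[:2].round(4))
    (cx,cz),rad=cv2.minEnclosingCircle(q[:,[0,2]].astype(np.float32))
    print("circle x,z",round(cx,4),round(cz,4),rad)
    o=np.array([cx,co[0]*cx+co[1]*cz+co[2],cz]); n=np.array([co[0],-1,co[1]]);n/=np.linalg.norm(n)
    ax=R@n; top_w=p+R@o; cen=p+R@(o-0.02*n)
    print("axis world",ax.round(4),"top",top_w.round(4),"centre",cen.round(4),"bottom",(cen+ -0.02*ax).round(4))
    return cen,ax
if __name__=="__main__":
    p,R,s=tool(); inhand(load("wrist2.npz"),p,R)
    for n in("scene","top"):
        c=load(n+"2.npz");W=cloud(c);H=hsv(c)
        m=(H[...,0]>5)&(H[...,0]<22)&(H[...,1]>190)&(H[...,2]>120)&(np.linalg.norm(W-p,axis=-1)<.06)
        k=W[m];
        if len(k): print(n,len(k),k.mean(0).round(4),k.max(0).round(4),k.min(0).round(4))
    c=load("wrist2.npz");
E
python3 inhand.py
python3 - <<'E'
from h import *
# spindle from circle fits in images: foot ellipse. top & scene depth, foot top (z ~.010-.013) points; brass points by colour
for n in("scene0","top0","wrist2","w1"):
    c=load(n+".npz");W=cloud(c);H=hsv(c);h,s,v=H[...,0],H[...,1],H[...,2]
    near=np.hypot(W[...,0]-.558,W[...,1]-.053)<.06
    m=near&(s<90)&(W[...,2]>.006)&(W[...,2]<.017)
    k=W[m]
    if len(k)>10:print(n,"foot",len(k),np.median(k[:,2]).round(4),cv2.minEnclosingCircle(k[:,:2].astype(np.float32)))
    m=near&(h>15)&(h<32)&(s>110)&(W[...,2]>.016)&(W[...,2]<.026)
    k=W[m]
    if len(k)>10:print(n,"brass",len(k),np.median(k[:,2]).round(4),cv2.minEnclosingCircle(k[:,:2].astype(np.float32)))
    m=near&(W[...,2]>.045)&(W[...,2]<.08)
    k=W[m]
    if len(k)>10:print(n,"spindle",len(k),((k.min(0)+k.max(0))/2).round(4),np.ptp(k,axis=0).round(4))
E
```

```text
top n 10890 tool y of top -0.0261 plane slope(x,z) [-0.0129 -0.0009]
circle x,z -0.0008 -0.0009 0.028447605669498444
axis world [-0.0024  0.0036  1.    ] top [0.5925 0.2886 0.1424] centre [0.5926 0.2885 0.1224] bottom [0.5926 0.2884 0.1024]
scene 144 [0.6086 0.2852 0.1318] [0.6206 0.311  0.1432] [0.5766 0.2608 0.1003]
top 71 [0.5741 0.278  0.1299] [0.5826 0.2979 0.1453] [0.5655 0.2641 0.1019]
scene0 foot 336 0.0123 ((0.5591846704483032, 0.052338194102048874), 0.04198027774691582)
scene0 brass 211 0.0205 ((0.5589016079902649, 0.05335887148976326), 0.027171006426215172)
scene0 spindle 53 [0.5594 0.0531 0.0586] [0.0144 0.0159 0.0271]
top0 foot 384 0.0132 ((0.5569388270378113, 0.05342307686805725), 0.04191848263144493)
top0 brass 239 0.0211 ((0.5570870041847229, 0.052897531539201736), 0.026463644579052925)
top0 spindle 40 [0.5565 0.0539 0.0586] [0.0156 0.0156 0.0268]
wrist2 foot 1770 0.0112 ((0.5546247363090515, 0.0685342401266098), 0.03926363214850426)
wrist2 brass 189 0.0188 ((0.5528278350830078, 0.07407839596271515), 0.01688479259610176)
w1 foot 2112 0.0113 ((0.5565687417984009, 0.055036596953868866), 0.042091380804777145)
w1 brass 1224 0.0194 ((0.5560950040817261, 0.05411452800035477), 0.026839612051844597)
w1 spindle 174 [0.5567 0.0579 0.053 ] [0.0151 0.0112 0.0152]
```

```bash
python3 -m pendant '[[[0.021,-0.006,0.039,0,1],[0.021,-0.006,0.039,0,1],[0.021,-0.006,0.039,0,1],[0.021,-0.006,0.039,0,1],[0.021,-0.006,0.039,0,1],[0.021,-0.006,0.039,0,1],[0,0,0,0,1],[0,0,0,0,1],[0,0,0,0,1]]]'
python3 - <<'E'
from h import *
from inhand import inhand
from plant import r
plan([.557,.0535,.16])
c=r.camera("wrist");np.savez("wrist3.npz",**c)
cv2.imwrite(f"pics/wrist3.png",cv2.resize(c["color"][:,:,::-1],(768,576),interpolation=cv2.INTER_CUBIC))
p,R,s=tool(); inhand(c,p,R)
W=cloud(c);H=hsv(c);h,s,v=H[...,0],H[...,1],H[...,2]
near=np.hypot(W[...,0]-.558,W[...,1]-.053)<.06
for nm,m in(("foot",near&(s<90)&(W[...,2]>.006)&(W[...,2]<.017)),("brass",near&(h>15)&(h<32)&(s>110)&(W[...,2]>.012)&(W[...,2]<.028)),("spin",near&(W[...,2]>.045)&(W[...,2]<.08)),("tip",near&(W[...,2]>.066)&(W[...,2]<.08))):
    k=W[m]
    if len(k)>10:print(nm,len(k),np.median(k[:,2]).round(4),cv2.minEnclosingCircle(k[:,:2].astype(np.float32)),((k.min(0)+k.max(0))/2).round(4))
E
```

```text
time_s: 6.6
position: [0.4499, 0.0494, 0.1422]
ee_rot: [0.009, -0.007, -0.706, 0.708]
contact_force: [0.1, -0.2, -0.8]
finger_gap: 0.051
t 6.6 pos [0.4499 0.0494 0.1422] gap 0.051 F [ 0.13 -0.17 -0.76]
tool delta [-0.1069 -0.0181 -0.0066] dist 0.1086 yaxis [-0.0027 -0.0036 -1.    ] zaxis [-0.0237 -0.9997  0.0036] jawangle deg -91.36
top n 11019 tool y of top -0.022 plane slope(x,z) [-0.0192 -0.0009]
circle x,z 0.0006 -0.0 0.02893167920410633
axis world [0.022  0.004  0.9998] top [0.4495 0.0497 0.163 ] centre [0.449  0.0496 0.143 ] bottom [0.4486 0.0496 0.123 ]
foot 4939 0.0115 ((0.5562722086906433, 0.053844280540943146), 0.041890017688274384) [0.5526 0.0537 0.0115]
brass 2832 0.0196 ((0.5561943054199219, 0.05278106406331062), 0.026761768385767937) [0.5561 0.0533 0.017 ]
spin 616 0.0633 ((0.5559589266777039, 0.05404428392648697), 0.008163453079760075) [0.556  0.0537 0.058 ]
tip 148 0.0677 ((0.5554821491241455, 0.05358012020587921), 0.005221526138484478) [0.556  0.0536 0.0684]
```

View pics/wrist3.png

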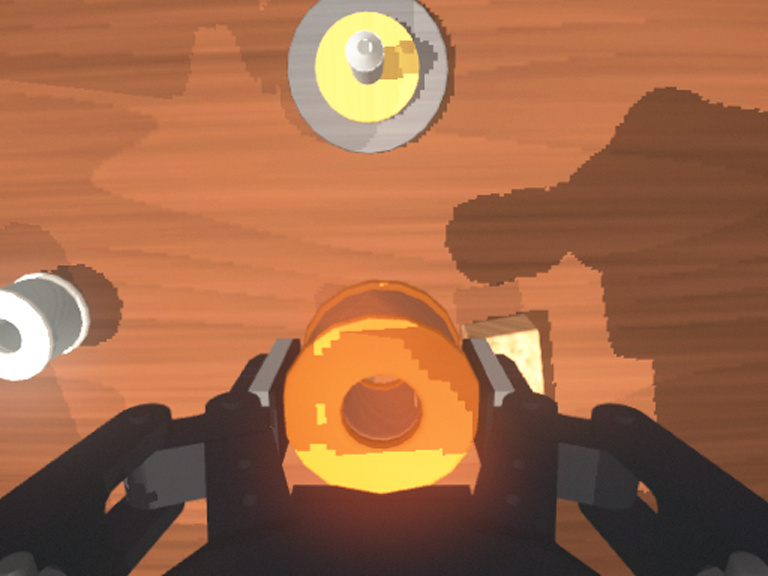

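The wrist picture shows the spool still square in the hand at (382,405). The spindle is ahead at (365,48) on the brass seat. I'll move over it.

```bash
python3 -m pendant '[[[-0.027,0,-0.002,0,1],[-0.027,0,-0.002,0,1],[-0.027,0,-0.002,0,1],[-0.026,0,-0.0006,0,1],[0,0,0,0,1],[0,0,0,0,1]]]'
cat > rel.py <<'E'
from h import *
from inhand import inhand
from plant import r
import sys
tag=sys.argv[1]
plan([.557,.0535,.045])
c=r.camera("wrist");np.savez(f"wrist{tag}.npz",**c)
p,R,s=tool(); inhand(c,p,R)
for n in("scene","top"):
    c=r.camera(n);np.savez(n+tag+".npz",**c);W=cloud(c);H=hsv(c)
    m=(H[...,0]>5)&(H[...,0]<22)&(H[...,1]>170)&(H[...,2]>110)&(np.linalg.norm(W-p,axis=-1)<.06)
    k=W[m]
    if len(k): print(n,len(k),k.mean(0).round(4),"max",k.max(0).round(4),"min",k.min(0).round(4))
c=load(f"scene{tag}.npz");u,v=proj(c,[p])[0].astype(int)
a=c["color"][max(v-50,0):v+70,u-70:u+70,::-1]
cv2.imwrite(f"pics/sc{tag}.png",cv2.resize(a,(700,600),interpolation=cv2.INTER_CUBIC))
E
python3 rel.py 4
```

```text
time_s: 7.25
position: [0.5613, 0.0605, 0.1374]
ee_rot: [0.008, -0.002, -0.706, 0.708]
contact_force: [-0.4, 0.5, -2.4]
finger_gap: 0.0509
t 7.25 pos [0.5613 0.0605 0.1374] gap 0.0509 F [-0.41  0.46 -2.39]
tool delta [0.0034 0.0925 0.0068] dist 0.0928 yaxis [-0.0083 -0.0025 -1.    ] zaxis [-0.0143 -0.9999  0.0026] jawangle deg -90.82
top n 11042 tool y of top -0.0216 plane slope(x,z) [-0.0204 -0.002 ]
circle x,z 0.0002 -0.0004 0.028864458203315735
axis world [0.0285 0.0042 0.9996] top [0.5611 0.0609 0.1582] centre [0.5605 0.0608 0.1382] bottom [0.56   0.0607 0.1182]
scene 284 [0.5743 0.0587 0.1505] max [0.5893 0.0868 0.1815] min [0.5439 0.0268 0.1171]
top 1 [0.5503 0.0359 0.1232] max [0.5503 0.0359 0.1232] min [0.5503 0.0359 0.1232]
```

View pics/sc4.png

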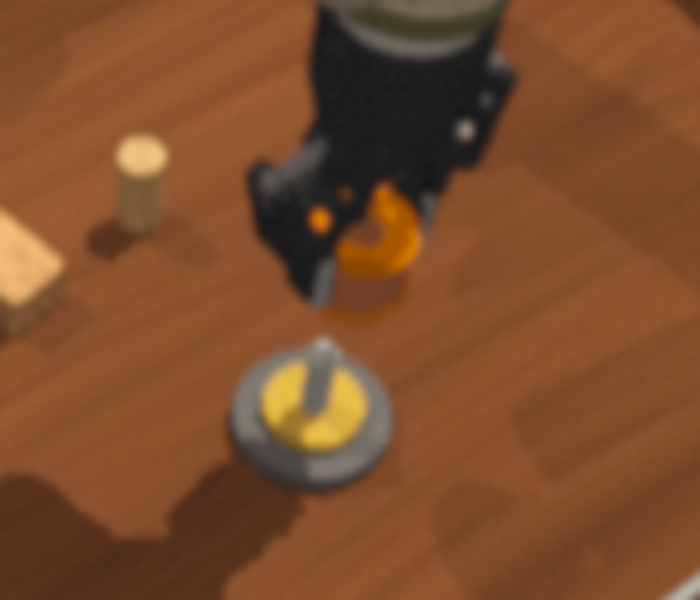

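The crop shows the spool above and slightly to the right of the spindle, with its base at (365,315) and the spindle tip at (322,345). I'll correct and lower slowly.

```bash
python3 -m pendant '[[[0.002,0.008,0.004,0,1],[0.002,0.012,0.003,0,1],[0,0.012,0,0,1],[0,0,0,0,1],[0,0,0,0,1]]]'; python3 rel.py 5
```

```text
time_s: 7.9
position: [0.5544, 0.0524, 0.1044]
ee_rot: [0.008, -0.003, -0.706, 0.708]
contact_force: [-0.0, -0.0, -1.2]
finger_gap: 0.0511
t 7.9 pos [0.5544 0.0524 0.1044] gap 0.0511 F [-0.   -0.02 -1.19]
tool delta [-0.0031  0.0593 -0.0013] dist 0.0594 yaxis [-0.0079 -0.0027 -1.    ] zaxis [-0.015  -0.9999  0.0028] jawangle deg -90.86
top n 11028 tool y of top -0.0218 plane slope(x,z) [-0.0195 -0.0001]
circle x,z 0.0001 -0.0003 0.028780076652765274
axis world [0.0276 0.0025 0.9996] top [0.5543 0.0528 0.1251] centre [0.5538 0.0528 0.1051] bottom [0.5532 0.0527 0.0851]
scene 264 [0.567  0.0519 0.1175] max [0.5813 0.0828 0.1485] min [0.5366 0.0217 0.0884]
```

View pics/sc5.png

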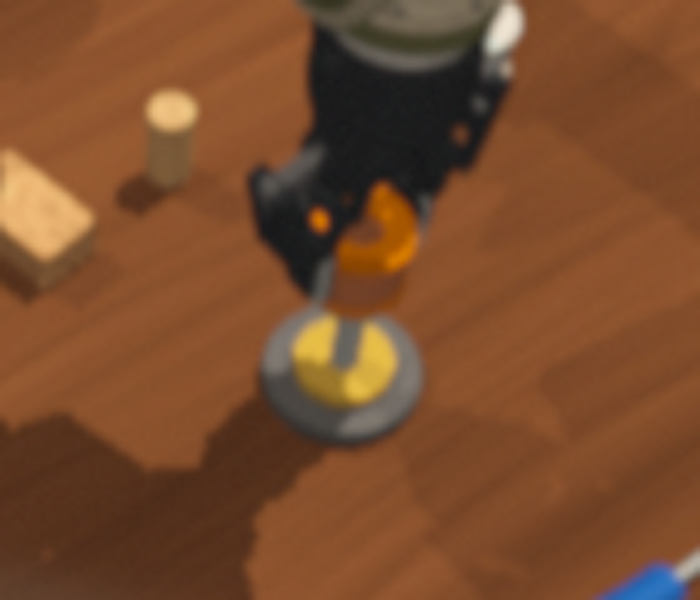

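```bash
python3 -m pendant '[[[-0.002,0,-0.001,0,1],[0,0.006,0,0,1],[0,0.006,0,0,1],[0,0,0,0,1]]]'; python3 rel.py 6
```

```text
time_s: 8.45
position: [0.5572, 0.0537, 0.0925]
ee_rot: [0.007, -0.003, -0.706, 0.708]
contact_force: [0.5, 0.4, -0.9]
finger_gap: 0.0508
t 8.45 pos [0.5572 0.0537 0.0925] gap 0.0508 F [ 0.49  0.41 -0.93]
tool delta [-0.      0.0475  0.    ] dist 0.0475 yaxis [-0.0054 -0.003  -1.    ] zaxis [-0.0145 -0.9999  0.003 ] jawangle deg -90.83
top n 11036 tool y of top -0.0213 plane slope(x,z) [-0.0203  0.0001]
circle x,z 0.0001 -0.0003 0.028683140873908997
axis world [0.0253 0.0026 0.9997] top [0.5574 0.054  0.1132] centre [0.5569 0.054  0.0932] bottom [0.5564 0.0539 0.0732]
scene 263 [0.5702 0.0531 0.1062] max [0.5848 0.0855 0.1363] min [0.5422 0.0225 0.0736]
```

```bash
python3 -m pendant '[[[0,0.008,0,0,1],[0,0.008,0,0,1],[0,0,0,0,1]]]'; python3 rel.py 7
```

```text
time_s: 8.9
position: [0.5576, 0.0535, 0.0762]
ee_rot: [0.006, -0.004, -0.706, 0.708]
contact_force: [0.4, 0.6, -1.6]
finger_gap: 0.0512
t 8.9 pos [0.5576 0.0535 0.0762] gap 0.0512 F [ 0.36  0.62 -1.62]
tool delta [ 0.0005  0.0312 -0.0001] dist 0.0312 yaxis [-0.0036 -0.0031 -1.    ] zaxis [-0.0146 -0.9999  0.0032] jawangle deg -90.84
top n 11006 tool y of top -0.0212 plane slope(x,z) [-0.0207 -0.0011]
circle x,z 0.0007 -0.0004 0.02885829098522663
axis world [0.0237 0.004  0.9997] top [0.5572 0.0539 0.097 ] centre [0.5568 0.0538 0.077 ] bottom [0.5563 0.0538 0.057 ]
scene 318 [0.569  0.0514 0.0761] max [0.5854 0.0841 0.1221] min [0.5395 0.0216 0.0184]
```

```bash
python3 -m pendant '[[[0,0.008,0,0,1],[0,0.008,0,0,1],[0,0.008,0,0,1],[0,0,0,0,1]]]'; python3 rel.py 8
python3 - <<'E'
from h import *
c=load("wrist8.npz");cv2.imwrite("pics/w8.png",cv2.resize(c["color"][:,:,::-1],(768,576)))
E
```

```text
time_s: 9.45
position: [0.5583, 0.0534, 0.0515]
ee_rot: [0.006, -0.005, -0.706, 0.708]
contact_force: [-0.3, -0.5, -2.1]
finger_gap: 0.051
t 9.45 pos [0.5583 0.0534 0.0515] gap 0.051 F [-0.3  -0.46 -2.11]
tool delta [ 0.0013  0.0065 -0.0001] dist 0.0067 yaxis [-0.0013 -0.0034 -1.    ] zaxis [-0.0146 -0.9999  0.0034] jawangle deg -90.84
top n 10959 tool y of top -0.0211 plane slope(x,z) [-0.0205 -0.0006]
circle x,z 0.0004 -0.0005 0.028690960258245468
axis world [0.0209 0.0038 0.9998] top [0.5582 0.0539 0.0723] centre [0.5577 0.0538 0.0523] bottom [0.5573 0.0538 0.0323]
scene 278 [0.5725 0.0492 0.0568] max [0.5864 0.0839 0.0967] min [0.5417 0.0223 0.0151]
```

View pics/w8.png

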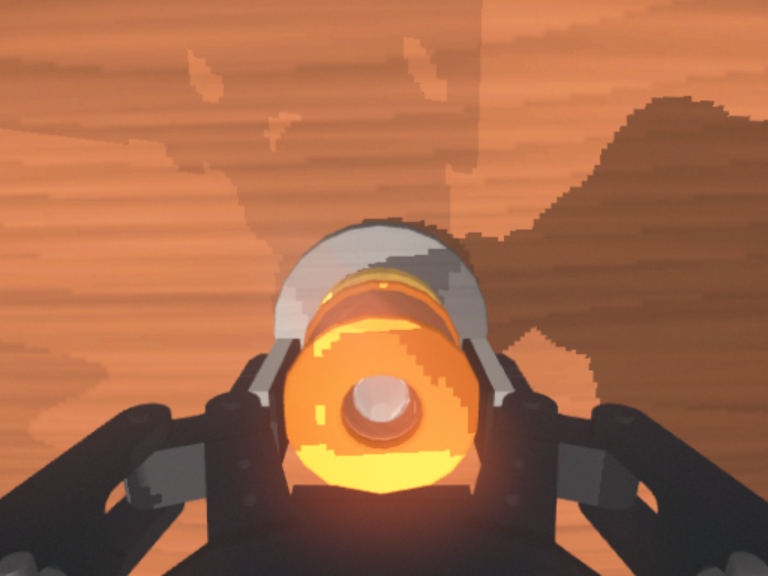

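The spindle tip shows inside the bore at (382,400). I'll lower the last 12 mm.

```bash
python3 -m pendant '[[[0.001,0.005,0,0,1],[0,0.004,0,0,1],[0,0.002,0,0,1],[0,0,0,0,1]]]'; python3 rel.py 9
```

```text
time_s: 10.0
position: [0.5583, 0.0533, 0.0417]
ee_rot: [0.004, -0.006, -0.706, 0.708]
contact_force: [-0.3, -0.9, -1.2]
finger_gap: 0.0514
t 10.0 pos [0.5583 0.0533 0.0417] gap 0.0514 F [-0.28 -0.86 -1.2 ]
tool delta [ 0.0013 -0.0033 -0.0002] dist 0.0036 yaxis [ 0.0025 -0.0038 -1.    ] zaxis [-0.0146 -0.9999  0.0038] jawangle deg -90.83
top n 10956 tool y of top -0.0216 plane slope(x,z) [-0.021  -0.0014]
circle x,z 0.0011 -0.0007 0.02852584607899189
axis world [0.0184 0.0049 0.9998] top [0.5573 0.0541 0.0625] centre [0.5569 0.054  0.0425] bottom [0.5566 0.0539 0.0225]
scene 234 [0.5729 0.05   0.0523] max [0.5857 0.0826 0.0854] min [0.5409 0.0208 0.0142]
```

```bash
python3 -m pendant '[[[0,0.002,0,0,1],[0,0.001,0,0,1],[0,0,0,0,1]]]'; python3 -m pendant '[[[0,0,0,0,0.3],[0,0,0,0,0],[0,0,0,0,0],[0,0,0,0,0],[0,0,0,0,0]]]';python3 - <<'E'
from h import *
from inhand import inhand
from plant import r
c=r.camera("wrist");np.savez("wrist10.npz",**c)
p,R,s=tool(); inhand(c,p,R)
cv2.imwrite("pics/w10.png",cv2.resize(c["color"][:,:,::-1],(768,576)))
plan([.558,.0535,.15])
E
```

```text
time_s: 10.45
position: [0.5588, 0.0532, 0.0391]
ee_rot: [0.004, -0.006, -0.706, 0.708]
contact_force: [0.2, -0.5, -2.2]
finger_gap: 0.0513
time_s: 10.95
position: [0.5594, 0.0532, 0.0399]
ee_rot: [0.003, -0.007, -0.706, 0.709]
contact_force: [-0.5, 0.6, -0.0]
finger_gap: 0.0857
top n 10302 tool y of top -0.0202 plane slope(x,z) [-0.0094  0.004 ]
circle x,z 0.0019 -0.0003 0.02724958397448063
axis world [3.9e-03 1.0e-04 1.0e+00] top [0.5574 0.0536 0.0594] centre [0.5573 0.0536 0.0394] bottom [0.5572 0.0536 0.0194]
t 11.0 pos [0.5594 0.0531 0.0399] gap 0.0859 F [-0.41 -0.14 -0.1 ]
tool delta [ 8.000e-04 -1.101e-01  1.000e-04] dist 0.1101 yaxis [ 0.0055 -0.0042 -1.    ] zaxis [-0.0145 -0.9999  0.0041] jawangle deg -90.83
```

View pics/w10.png

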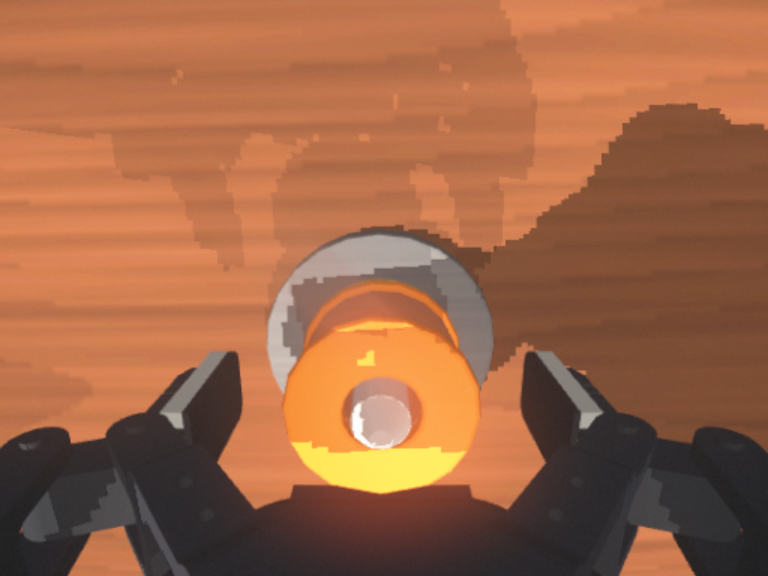

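The spool is seated (base at about 0.0194 m, upright) and the fingers are open and clear of it at (230,400) and (535,400). I'll go straight up, then over to the knob.

```bash
python3 -m pendant '[[[0,-0.01,0,0,0],[0,-0.02,0,0,0],[0,-0.03,0,0,0],[0,-0.04,0,0,0],[0,-0.04,0,0,0],[0,0,0,0,0]]]'
python3 - <<'E'
from h import *
plan([.46,-.264,.17])
E
```

```text
time_s: 11.6
position: [0.5583, 0.0538, 0.1883]
ee_rot: [0.003, -0.007, -0.706, 0.709]
contact_force: [0.8, -0.1, -0.4]
finger_gap: 0.0853
t 11.6 pos [0.5583 0.0538 0.1883] gap 0.0853 F [ 0.85 -0.07 -0.36]
tool delta [0.0937 0.0191 0.3191] dist 0.3331 yaxis [ 0.0057 -0.0042 -1.    ] zaxis [-0.0146 -0.9999  0.0041] jawangle deg -90.84
```

```bash
python3 -m pendant '[[[0.012,0.002,0.04,0,0],[0.012,0.002,0.04,0,0],[0.012,0.002,0.04,0,0],[0.012,0.002,0.04,0,0],[0.012,0.002,0.04,0,0],[0.012,0.002,0.04,0,0],[0.012,0.002,0.04,0,0],[0.01,0.002,0.035,0,0],[0,0,0,0,0],[0,0,0,0,0]]]'
python3 - <<'E'
from h import *
from plant import r
plan([.535,-.264,.12])
for n in("wrist","scene","top"):
    c=r.camera(n);np.savez(n+"11.npz",**c)
    W=cloud(c);H=hsv(c);h,s,v=H[...,0],H[...,1],H[...,2]
    if n!="top":cv2.imwrite(f"pics/{n}11.png",cv2.resize(c["color"][:,:,::-1],(768,576),interpolation=cv2.INTER_CUBIC))
    box=(W[...,0]>.5)&(W[...,0]<.75)&(W[...,1]>-.38)&(W[...,1]<-.18)
    m=box&(v<60)&(W[...,2]>.03)&(W[...,2]<.075)&(W[...,0]<.56)
    k=W[m]
    if len(k): print(n,"knob",len(k),k.mean(0).round(4),((k.min(0)+k.max(0))/2).round(4),np.ptp(k,axis=0).round(4))
    m=box&((h<4)|(h>176))&(s>190)&(v>100)&(W[...,2]>.045)
    k=W[m]
    if len(k)>20:
        mu=k.mean(0);U,S,V=np.linalg.svd(k-mu); d=V[0]
        print(n,"pointer",len(k),mu.round(4),d.round(4),"angle",np.degrees(np.arctan2(abs(d[2]),np.hypot(d[0],d[1]))).round(2), k[k[:,2].argmin()].round(4),k[k[:,2].argmax()].round(4))
    m=(np.hypot(W[...,0]-.557,W[...,1]-.0535)<.035)&(W[...,2]>.052)&(W[...,2]<.066)&(h>8)&(h<25)&(s>150)
    k=W[m]
    if len(k): print(n,"spooltop",len(k),np.median(k,0).round(4),cv2.minEnclosingCircle(k[:,:2].astype(np.float32)))
E
```

```text
time_s: 12.6
position: [0.4549, -0.2704, 0.174]
ee_rot: [0.001, -0.008, -0.706, 0.708]
contact_force: [0.4, -0.5, 0.8]
finger_gap: 0.0854
t 12.6 pos [ 0.4549 -0.2704  0.174 ] gap 0.0854 F [ 0.42 -0.54  0.83]
tool delta [-0.0795  0.0547 -0.0075] dist 0.0968 yaxis [ 0.0092 -0.004  -0.9999] zaxis [-0.012  -0.9999  0.0039] jawangle deg -90.69
wrist knob 84 [ 0.5236 -0.2627  0.0536] [ 0.524  -0.2645  0.0532] [0.0024 0.0279 0.0066]
scene knob 69 [ 0.5399 -0.2669  0.059 ] [ 0.5392 -0.2659  0.057 ] [0.0141 0.0271 0.0152]
scene pointer 138 [ 0.6517 -0.3376  0.0848] [ 0.7078  0.0043 -0.7064] angle 44.94 [ 0.6858 -0.3369  0.0562] [ 0.6207 -0.3391  0.1213]
scene spooltop 261 [0.5614 0.0506 0.0604] ((0.5586170554161072, 0.054049111902713776), 0.028105618432164192)
top knob 11 [ 0.5345 -0.2506  0.0582] [ 0.5343 -0.2508  0.0582] [0.0124 0.0027 0.0087]
top pointer 54 [ 0.6314 -0.337   0.1045] [-0.6938  0.0188  0.7199] angle 46.04 [ 0.6634 -0.3399  0.0703] [ 0.6145 -0.3346  0.1248]
top spooltop 275 [0.5576 0.0526 0.0613] ((0.5581827759742737, 0.05313867703080177), 0.02666192129254341)
```

View pics/wrist11.png

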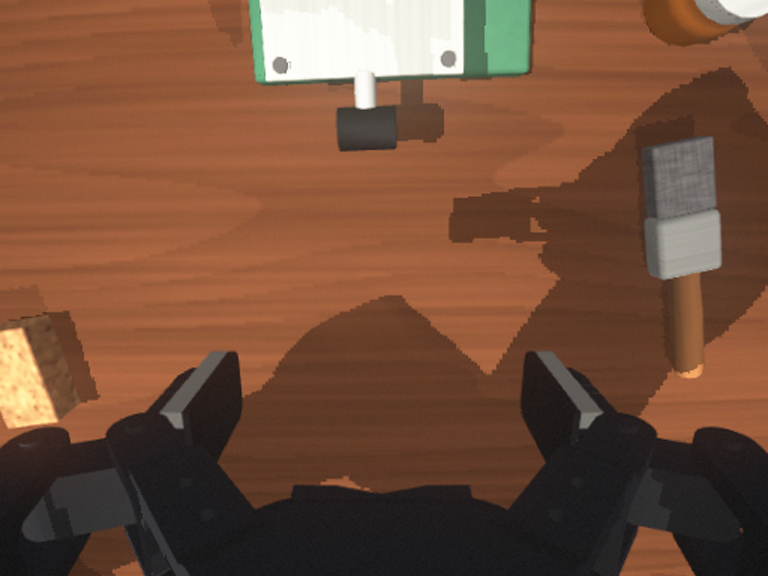

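View pics/scene11.png

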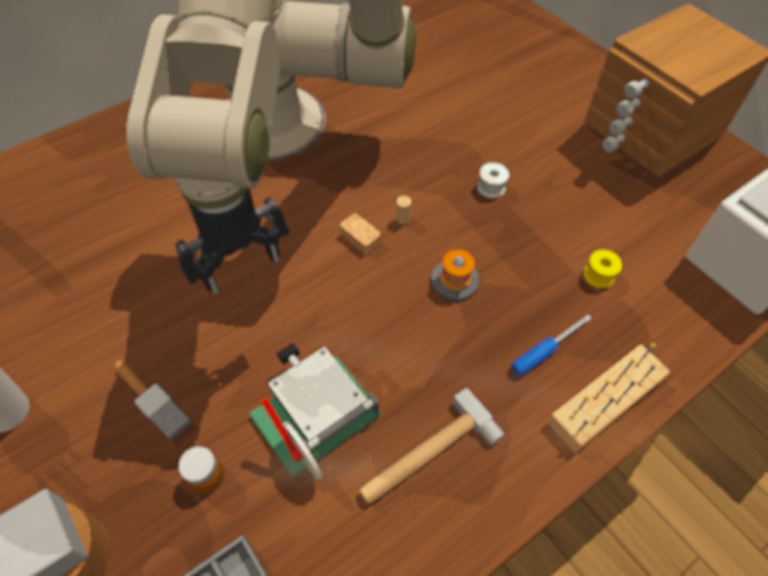

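The scene picture shows the orange spool seated on the spindle at (458,265). In the wrist picture the knob is ahead at (367,128), aligned with the jaws, and the brush at (685,260) is well clear. I'll localise the knob from the wrist view.

Run:
```python
from h import *
c=load("wrist11.npz");W=cloud(c);H=hsv(c)
sub=np.zeros(H.shape[:2],bool);sub[66:104,220:270]=1
m=sub&(H[...,2]<75)&(W[...,2]>.025)
k=W[m];print(len(k),"min",k.min(0).round(4),"max",k.max(0).round(4),"mid",((k.min(0)+k.max(0))/2).round(4))
print(cv2.minAreaRect(k[:,:2].astype(np.float32)))
print("edges z=.05", onz(c,[(225,85),(264.5,85)],.05).round(4), onz(c,[(245,101)],.046).round(4),onz(c,[(245,72)],.055).round(4))
# flap front edge direction
m=(H[...,1]<60)&(H[...,2]>150)&(W[...,2]>.045)&(W[...,2]<.065)&(W[...,0]>.55)&(W[...,0]<.61)
k=W[m];ys=np.linspace(-.305,-.225,9)
e=[k[np.abs(k[:,1]-y)<.004][:,0].min() for y in ys];print(np.round(e,4),np.polyfit(ys,e,1)[0])
```

```text
747 min [ 0.5223 -0.2785  0.0496] max [ 0.5437 -0.2496  0.0617] mid [ 0.533  -0.264   0.0556]
((0.5330624580383301, -0.2641731798648834), (0.020976804196834564, 0.028861962258815765), 1.358762264251709)
edges z=.05 [[ 0.5337 -0.249   0.05  ]
 [ 0.5333 -0.2797  0.05  ]] [[ 0.5214 -0.2642  0.046 ]] [[ 0.5427 -0.2648  0.055 ]]
[0.5594 0.5593 0.5587 0.5586 0.55   0.5502 0.5579 0.5577 0.5575] -0.03753566649070871
```

```bash
python3 -m pendant '[[[-0.026,0.01,-0.003,0,0],[-0.026,0.01,-0.003,0,0],[-0.024,0.02,-0.001,0,0],[0,0.02,0,0,0],[0,0,0,0,0],[0,0,0,0,0]]]'
python3 - <<'E'
from h import *
plan([.533,-.264,.043])
E
```

```text
time_s: 13.35
position: [0.5378, -0.2565, 0.115]
ee_rot: [-0.004, -0.004, -0.705, 0.709]
contact_force: [0.1, -0.7, -0.4]
finger_gap: 0.0857
t 13.35 pos [ 0.5378 -0.2565  0.115 ] gap 0.0857 F [ 0.13 -0.69 -0.38]
tool delta [0.0057 0.072  0.0071] dist 0.0725 yaxis [ 0.0118 -0.0056 -0.9999] zaxis [-9.0e-04 -1.0e+00  5.6e-03] jawangle deg -90.05
```

```bash
python3 -m pendant '[[[0.004,0.008,0.004,-0.7,0],[0.001,0.01,0.002,-0.7,0],[0,0.01,0,0,0],[0,0,0,0,0],[0,0,0,0,0]]]'
python3 - <<'E'
from h import *
from plant import r
plan([.533,-.264,.043])
c=r.camera("wrist");np.savez("wrist12.npz",**c);cv2.imwrite("pics/w12.png",cv2.resize(c["color"][:,:,::-1],(768,576)))
W=cloud(c);H=hsv(c);p,R,s=tool();T=(W-p)@R
m=(H[...,2]<85)&(W[...,2]>.036)&(W[...,2]<.066)&(np.abs(W[...,0]-.533)<.02)&(np.abs(W[...,1]+.264)<.025)
k=W[m];print(len(k),k.min(0).round(4),k.max(0).round(4),((k.min(0)+k.max(0))/2).round(4))
E
```

```text
time_s: 13.85
position: [0.5327, -0.2635, 0.0874]
ee_rot: [-0.014, 0.004, -0.704, 0.71]
contact_force: [0.2, -0.3, 0.2]
finger_gap: 0.086
t 13.85 pos [ 0.5327 -0.2635  0.0874] gap 0.086 F [ 0.17 -0.34  0.18]
tool delta [0.0004 0.0444 0.0001] dist 0.0444 yaxis [ 0.0144 -0.0077 -0.9999] zaxis [ 0.0255 -0.9996  0.0081] jawangle deg -88.54
1478 [ 0.5237 -0.2789  0.0448] [ 0.5446 -0.2494  0.062 ] [ 0.5341 -0.2641  0.0534]
```

View pics/w12.png

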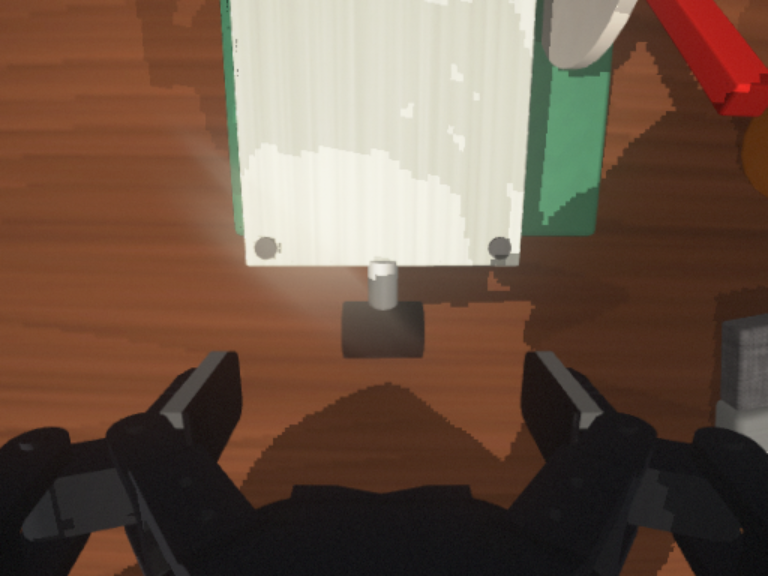

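The wrist picture shows the knob at (383,330), centred between the fingers and square to them. The red pointer tip at (745,95) is clear. I'll lower and close.

```bash
python3 -m pendant '[[[0,0.015,0,0,0],[0,0.015,0,0,0],[0,0.012,0,0,0],[0,0,0,0,0]]]'
python3 - <<'E'
from h import *
plan([.5335,-.264,.043])
E
```

```text
time_s: 14.3
position: [0.5339, -0.2642, 0.0443]
ee_rot: [-0.015, 0.003, -0.704, 0.71]
contact_force: [-0.3, 0.7, -0.2]
finger_gap: 0.0853
t 14.3 pos [ 0.5339 -0.2642  0.0443] gap 0.0853 F [-0.3   0.7  -0.16]
tool delta [ 0.0004  0.0013 -0.0003] dist 0.0014 yaxis [ 0.016  -0.0089 -0.9998] zaxis [ 0.0253 -0.9996  0.0093] jawangle deg -88.55
```

```bash
python3 -m pendant '[[[0,0,0,0,0.5],[0,0,0,0,1],[0,0,0,0,1],[0,0,0,0,1],[0,0,0,0,1],[0,0,0,0,1]]]'
python3 - <<'E'
from h import *
from plant import r
plan([.5335,-.264,.043])
c=r.camera("wrist");np.savez("wrist13.npz",**c);cv2.imwrite("pics/w13.png",cv2.resize(c["color"][:,:,::-1],(768,576)))
E
```

```text
time_s: 14.9
position: [0.5345, -0.2644, 0.0458]
ee_rot: [-0.015, 0.003, -0.704, 0.71]
contact_force: [1.2, -0.8, -2.9]
finger_gap: 0.0289
t 14.9 pos [ 0.5345 -0.2644  0.0458] gap 0.0289 F [ 1.21 -0.82 -2.86]
tool delta [ 0.001   0.0027 -0.0005] dist 0.0029 yaxis [ 0.0175 -0.0095 -0.9998] zaxis [ 0.0252 -0.9996  0.0099] jawangle deg -88.56
```

View pics/w13.png

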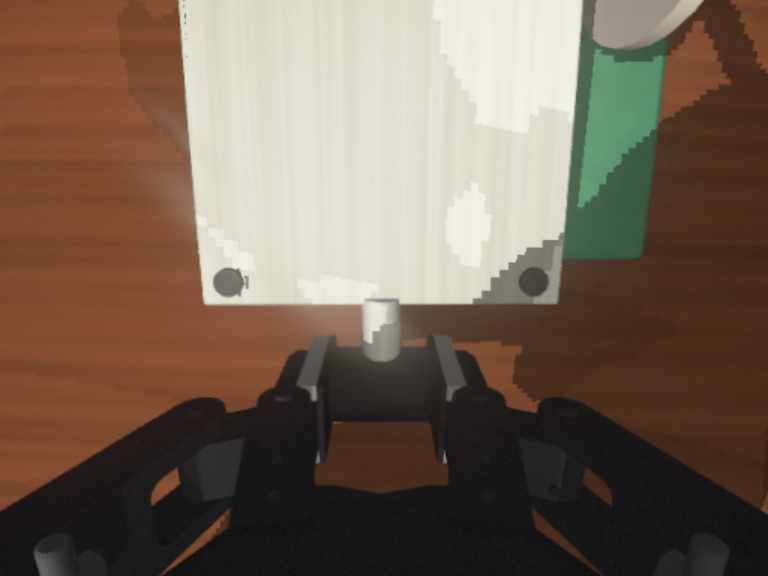

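The knob at (380,385) is pinched on its flat ends between the pads, with a gap of 28.9 mm. I'll lift it along the arc.

```bash
python3 -m pendant '[[[-0.0005,-0.007,0,0,1],[-0.0005,-0.007,0,0,1],[-0.001,-0.007,0,0,1],[-0.001,-0.007,0,0,1],[-0.002,-0.007,0,0,1],[-0.002,-0.007,0,0,1],[0,0,0,0,1]]]'
cat > fl.py <<'E'
from h import *
from plant import r
import sys
tag=sys.argv[1]
a=.79; hx=.5345+.14; plan([hx-.14*np.cos(a),-.2635,.0458+.14*np.sin(a)])
p,R,s=tool(); print("angle from TCP", np.arctan2(p[2]-.0458,hx-p[0]).round(3),"rad len",np.hypot(p[2]-.0458,hx-p[0]).round(4))
for n in("scene","top","wrist"):
    c=r.camera(n);np.savez(n+tag+".npz",**c);W=cloud(c);H=hsv(c);h,sa,v=H[...,0],H[...,1],H[...,2]
    box=(W[...,0]>.5)&(W[...,0]<.75)&(W[...,1]>-.38)&(W[...,1]<-.18)
    m=box&((h<4)|(h>176))&(sa>190)&(v>100)&(W[...,2]>.045)
    k=W[m]
    if len(k)>20:
        d=np.linalg.svd(k-k.mean(0))[2][0];d*=np.sign(d[0]);dp=d
        print(n,"pointer",len(k),d.round(3),np.degrees(np.arcsin(-d[2])).round(2),"tip",k[k[:,2].argmax()].round(4))
    m=(sa<60)&(v>130)&(W[...,1]>-.305)&(W[...,1]<-.22)&(W[...,0]>.575)&(W[...,0]<.66)&(W[...,2]>.055)&(W[...,2]<.16)
    k=W[m]
    if len(k)>100:
        co=np.linalg.lstsq(np.c_[k[:,:2],np.ones(len(k))],k[:,2],rcond=None)[0]
        res=np.abs(np.c_[k[:,:2],np.ones(len(k))]@co-k[:,2]);kk=k[res<.004]
        co=np.linalg.lstsq(np.c_[kk[:,:2],np.ones(len(kk))],kk[:,2],rcond=None)[0]
        print(n,"flap plane",len(kk),len(k),co.round(3),"angle",np.arctan(-co[0]).round(3),np.degrees(np.arctan(-co[0])).round(2))
c=load(f"scene{tag}.npz");a=c["color"][215:320,155:265,::-1]
cv2.imwrite(f"pics/fl{tag}.png",cv2.resize(a,(616,588),interpolation=cv2.INTER_CUBIC))
E
python3 fl.py 14
```

```text
time_s: 15.65
position: [0.5416, -0.2642, 0.0874]
ee_rot: [-0.015, 0.003, -0.703, 0.711]
contact_force: [2.2, -2.4, -6.3]
finger_gap: 0.0289
t 15.65 pos [ 0.5416 -0.2642  0.0874] gap 0.0289 F [ 2.19 -2.44 -6.28]
tool delta [-0.0353 -0.0572  0.0007] dist 0.0672 yaxis [ 0.0175 -0.0097 -0.9998] zaxis [ 0.0251 -0.9996  0.0102] jawangle deg -88.56
angle from TCP 0.304 rad len 0.1392
scene pointer 163 [ 0.707  0.014 -0.707] 45.01 tip [ 0.6158 -0.336   0.1229]
scene flap plane 1598 1613 [-0.305 -0.006  0.257] angle 0.296 16.95
wrist pointer 3811 [ 0.693  0.047 -0.72 ] 46.03 tip [ 0.613  -0.3389  0.1229]
wrist flap plane 32419 32419 [-0.3   -0.007  0.252] angle 0.291 16.69
```

View pics/fl14.png

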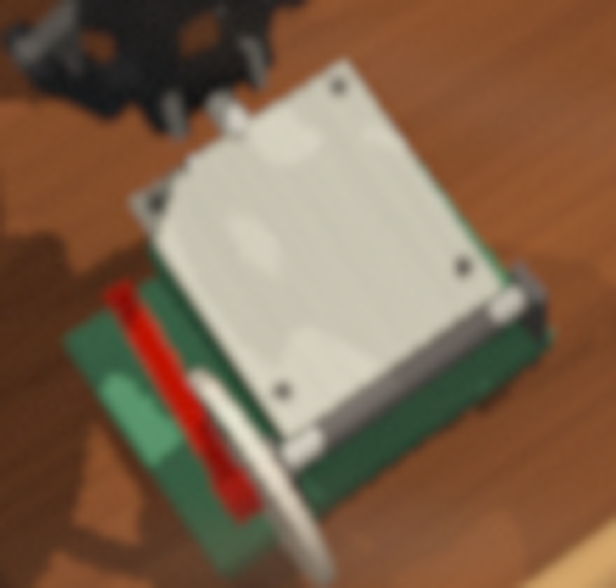

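The flap has followed to about 0.295 rad, and the pointer is unmoved at 45–46°. Continuing.

```bash
python3 -m pendant '[[[-0.0025,-0.0065,0,0,1],[-0.0025,-0.0065,0,0,1],[-0.003,-0.0063,0,0,1],[-0.0033,-0.0063,0,0,1],[-0.0038,-0.006,0,0,1],[-0.0038,-0.006,0,0,1],[-0.0043,-0.0056,0,0,1],[0,0,0,0,1]]]'; python3 fl.py 15
```

```text
time_s: 16.6
position: [0.5626, -0.2636, 0.1274]
ee_rot: [-0.012, 0.006, -0.704, 0.71]
contact_force: [2.4, -2.4, -9.0]
finger_gap: 0.0287
t 16.6 pos [ 0.5626 -0.2636  0.1274] gap 0.0287 F [ 2.44 -2.44 -8.97]
tool delta [-0.0136 -0.0178  0.0003] dist 0.0224 yaxis [ 0.0088 -0.0073 -0.9999] zaxis [ 0.0255 -0.9996  0.0075] jawangle deg -88.54
angle from TCP 0.63 rad len 0.1385
scene pointer 157 [ 0.706  0.01  -0.708] 45.06 tip [ 0.6162 -0.3386  0.1223]
scene flap plane 1707 1745 [-0.697 -0.015  0.52 ] angle 0.609 34.89
wrist pointer 1713 [ 0.71  -0.004 -0.704] 44.73 tip [ 0.6131 -0.337   0.1228]
wrist flap plane 26285 26359 [-0.691 -0.017  0.514] angle 0.605 34.64
```

```bash
python3 -m pendant '[[[-0.0037,-0.005,0,0,1],[-0.004,-0.005,0,0,1],[-0.0042,-0.0048,0,0,1],[-0.0042,-0.0045,0,0,1],[0,0,0,0,1],[0,0,0,0,1]]]'; python3 fl.py 16
```

```text
time_s: 17.35
position: [0.5781, -0.2633, 0.145]
ee_rot: [-0.01, 0.006, -0.705, 0.709]
contact_force: [2.0, -2.6, -8.9]
finger_gap: 0.0286
t 17.35 pos [ 0.5781 -0.2633  0.145 ] gap 0.0286 F [ 2.04 -2.56 -8.91]
tool delta [ 0.0021 -0.0002  0.0002] dist 0.0021 yaxis [ 0.0056 -0.0055 -1.    ] zaxis [ 0.0236 -0.9997  0.0056] jawangle deg -88.65
angle from TCP 0.8 rad len 0.1383
scene pointer 154 [ 0.712  0.012 -0.702] 44.56 tip [ 0.6169 -0.3387  0.1238]
scene flap plane 1510 1549 [-0.97  -0.025  0.702] angle 0.77 44.11
wrist pointer 907 [ 0.717 -0.011 -0.697] 44.22 tip [ 0.6135 -0.3349  0.1226]
wrist flap plane 21369 21616 [-0.971 -0.023  0.701] angle 0.771 44.15
```

View pics/fl16.png

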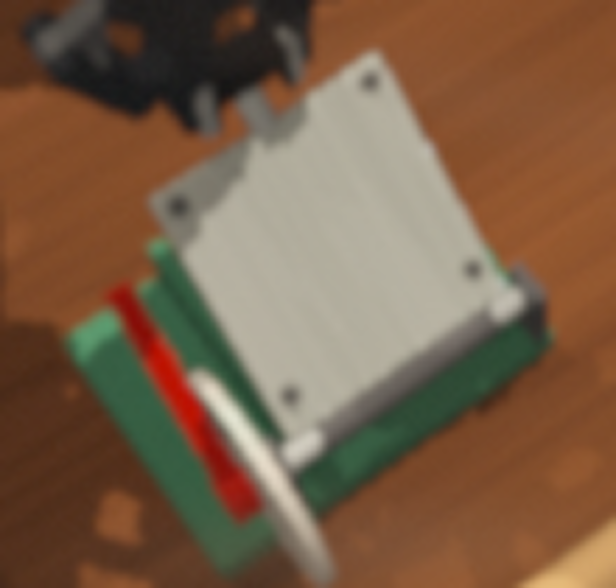

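The crop shows the flap up and parallel to the red pointer at (180,400). Flap is 0.771 rad, pointer about 0.785. I'll hold for half a second and recheck for creep.

```bash
python3 -m pendant '[[[0,0,0,0,1],[0,0,0,0,1],[0,0,0,0,1],[0,0,0,0,1],[0,0,0,0,1]]]'; python3 fl.py 17
python3 - <<'E'
from h import *
import json
for n in("scene17","top17"):
    c=load(n+".npz");W=cloud(c);H=hsv(c);h,s=H[...,0],H[...,1]
    m=(np.hypot(W[...,0]-.557,W[...,1]-.0535)<.04)&(W[...,2]>.052)&(W[...,2]<.068)&(h>8)&(h<25)&(s>150)
    k=W[m]
    if len(k):print(n,len(k),np.median(k,0).round(4),cv2.minEnclosingCircle(k[:,:2].astype(np.float32)))
from plant import r
print(np.round(r.state()["qvel"],4))
E
```

```text
time_s: 18.0
position: [0.578, -0.2633, 0.1449]
ee_rot: [-0.01, 0.006, -0.705, 0.709]
contact_force: [2.1, -3.7, -9.4]
finger_gap: 0.0287
t 18.0 pos [ 0.578  -0.2633  0.1449] gap 0.0287 F [ 2.12 -3.66 -9.41]
tool delta [ 0.002  -0.0003  0.0002] dist 0.0021 yaxis [ 0.0062 -0.0055 -1.    ] zaxis [ 0.0234 -0.9997  0.0056] jawangle deg -88.66
angle from TCP 0.799 rad len 0.1384
scene pointer 156 [ 0.705  0.012 -0.709] 45.14 tip [ 0.6181 -0.3397  0.1223]
scene flap plane 1516 1560 [-0.966 -0.021  0.701] angle 0.768 44.02
wrist pointer 901 [ 0.715 -0.012 -0.699] 44.32 tip [ 0.6141 -0.3395  0.1225]
wrist flap plane 21387 21652 [-0.969 -0.023  0.699] angle 0.769 44.09
scene17 265 [0.5613 0.0508 0.0602] ((0.5582766532897949, 0.05247870832681656), 0.028136685490608215)
top17 276 [0.558  0.0526 0.0611] ((0.5578598976135254, 0.05305705964565277), 0.026699578389525414)
[ 0.0008 -0.0001  0.0002 -0.0006  0.0003 -0.0006]
```

Everything is steady: the flap is at 0.769 rad, the pointer at about 0.785, and the spool is still seated. I'll hand in.

```bash
python3 -c "
from plant import r
print(r.job_done()); print(r.state()['time_s'])"
```

```text
the job is handed in; nothing more can be done
None
the job is handed in; nothing more can be done
```

I put the orange-flanged copper spool on the spindle, down on its seat, and let go of it. I then lifted the flap by its black knob until it was parallel to the red pointer, and handed in at about 18 s while still holding it. No verdict was reported.

- **Spool:** after release, its underside measured 19.4 mm above the bench (the seat is at 20 mm). It was within about 1–2 mm of the spindle axis and upright within 0.01 rad. The scene and top cameras still showed it there at the end.
- **Flap:** it measured 0.769 rad against the pointer's 0.77–0.80 rad, so about 0.015 rad apart. It changed by about 0.002 rad over a 0.5 s hold, with the arm still and about 9 N of load on the tool.
- **Red pointer:** its tip stayed within about 2 mm of where it started, by the same measurement.
- **Other things:** the silver and yellow spools and the rest looked undisturbed in the scene picture before I gripped the knob. I did not measure them again after that.

**Disagreements:**
- The cameras differed by 2–3 mm in x for the same object, and by 1–2° on the pointer's angle.
- The gripper reported a 51 mm opening on the 54 mm spool.
- Larger moves ended 4–7 mm off target, so I corrected before each fine step.

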